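Hang a prosthesis tube carrier on the curing rail and slide it to the orange mark

TASK

Take the standing tube carrier by its yellow handle, hook it onto the horizontal steel rail through the open gap in the middle of the blue keeper strips (under the white lamp bar), and slide it along the rail until it is centred under the orange pointer, not the grey one. Keep the carrier upright, leave it hanging freely on the rail, and do not disturb the other things on the bench.

Things in the scene. Friction and masses are not known exactly. Their poses are not given: they have to be found in the camera images.
- rail: Curing stand, fixed: a horizontal steel bar 16 mm in diameter along its y axis, 480 mm long, centre line 240 mm above the bench, between two blue posts (28 x 22 mm in x and y) at y = +-250 mm. Origin on the bench under the middle of the bar; its -x side faces the robot
- rail_mid (a point): Middle of the bar's centre line, 240 mm above the bench; axes as rail
- keeper_gap (a point): Middle of the open gap between the two blue keeper strips, at the height of their underside (262 mm above the bench, 22 mm above the bar's centre line). The strips, 20 mm wide (x +-10 mm), 8 mm thick, run above the bar from the posts to y = +-45 mm (yellow ends); between them the bar is open from above. Axes as rail
- lamp_edge (a point): Middle of the lower robot-side edge of the white lamp bar above the rail, at (-35, 0, 335) mm from rail. The lamp runs the full length, x -35 to +15 mm, 335 to 365 mm above the bench (lens 2 mm lower). It blocks a vertical gripper at the carrier's handle; a tool tilted 30 to 45 degrees, leaning back to -x, goes under it
- mark: Orange pointer fixed on a keeper strip, 20 mm wide, with a tongue reaching 60 mm to +x and a small flag hanging at its end (its end is 20 mm below the strip's top). Origin on top of the keeper strip, straight above the bar's centre line (30 mm above it); y axis along the bar. It stands 90 to 140 mm from the middle of the rail, on either side
- other_clip: Grey pointer of the same shape on the other keeper strip; not the target
- carrier: Tube carrier, loose, 0.25 to 0.5 kg: black foot disc 64 mm in diameter, 10 mm thick; aluminium tube 30 mm in diameter; black collar 42 mm in diameter, top at 84 mm; blue hook on top (164 mm high); yellow handle on its -x side. Origin under the middle of the tube, z up. It starts standing on the bench, handle roughly towards the robot. When hung, its origin is 150 mm below the bar's centre line
- carrier_hook (a point): Point that lies on the bar's centre line when hung, 150 mm above the carrier's origin, same axes. The hook is an upside-down channel 44 mm long in y and 24 mm wide inside, self-centring at its top, that goes over the bar from above: front plate at x -17 to -12 mm, back lip at x 12 to 17 mm flaring to 23 mm at its lower end, 23 mm below this point (collar 66 mm below); top 14 mm above
- carrier_grip (a point): Where to grip the yellow handle, on its axis, (-51, 0, 156) mm from the carrier's origin, same axes. Handle 24 mm wide in y, 20 mm thick, 70 mm long, rising 35 degrees off vertical towards -x from (-25, 0, 119) to (-66, 0, 177) mm. Close the fingers along y, tool tilted about 35 degrees, fingers pointing down and to the carrier's +x
- tape: Loose red roll of tape, 100 mm in diameter, 45 mm high, on the bench behind the rail between its posts; leave alone. Origin under its centre
- screwdriver: Loose green screwdriver, 200 mm, lying on the bench; leave alone
- bottle: Loose green bottle, 56 mm in diameter, 150 mm high; leave alone. Origin under its centre
- cone: Loose red plastic funnel cone, 70 mm in diameter, 120 mm high; leave alone. Origin under its centre
- tin: Loose metal tin, 70 mm in diameter, 85 mm high; leave alone. Origin under its centre

How it is judged:
By the outcome, as a careful person would: the job done as asked, in the order asked, and still so for the second after the job is handed in, with the robot touching nothing.
It also fails if it takes over 51 s, if anything falls off the work surface, if the arm or the gripper's body presses on something with over 40 N, if the wrist force passes 120 N, or if a joint passes its speed limit or range.

ROBOT

A 6-joint arm with a two-finger parallel gripper is mounted at the origin on the work surface. World frame = base frame: x ahead of the robot, y to its left, z up, the work surface at z = 0. Lengths are in m, angles in rad, forces in N, time in s.
With the tool pointing down it reaches from about 0.325 to 0.875 m from the base axis. Payload 4.4 kg.
Tool frame: the origin (TCP) lies midway between the tips of the shut fingers; the grasp point (between the pads) lies 19 mm behind it (grasp_offset is the distance from the TCP to the grasp point, in m); z points along the fingers, y is the line along which they close (so a half turn about z gives the same grasp; the last joint's range is limited). The gripper opens to 85 mm and grips with 20 to 120 N. Pads are 22 mm wide; open, the fingers measure 114 mm over their backs; the gripper's body (76 mm by 85 mm) begins 54 mm behind the grasp point. The pads swing forward as they close: fully open they stand 13 mm farther back than shut.
Start: joints at [1.139, 0.207, 1.542, -0, 1.393, -0.15], TCP at [0.16, 0.552, 0.207] pointing down, gripper open.
Joint ranges: [-2.73, 2.73], [-0.86, 2.22], [0.23, 2.46], [-1.11, 4.25], [0.08, 2.63], [-2.82, 2.82]. Speed limits (rad/s): [2.79, 2.79, 3.14, 3.14, 3.14, 3.14].

INTERFACE

Orientations are given as a unit quaternion [w, x, y, z].
In Python, from plant import * gives the robot as it stands.
- The arm moves only by the tool servo_tool, never from a script. Its argument "moves" is a list of rows, each an object with "delta_pos": the shift along the tool's x, y, z in m, a list of three; "roll": the turn about the tool's z in rad; "jaw": the finger opening in m, from 0 to 0.0854. In form: [{"delta_pos": [tx, ty, tz], "roll": roll, "jaw": jaw}, ...]. A call has 1 to 20 rows; each row shifts and turns the commanded pose from where the row before left it, along the tool's axes as they then stand; what a row does not reach is not made up. A row lasts 1/8 s, in which the tool goes at most 62.5 mm and 10.7 degrees, less where a joint would pass 70% of its speed; a pose out of reach is approached as far as the arm can. A call is refused whole if a number of a shift passes 0.0625 or a number of a turn 0.188, either way. A call with a gripper value outside its range is refused whole. The fingers move at their own pace and stop on an object; the grip force is fixed at half the most. Time passes only in rows, so rows that do not move let the fingers close. It gives the time, the measured TCP pose, the force, the opening and the grip force at its end, in the units of the state.
- sense(): the state, without advancing time (a new reading comes with each control period).
- grab_frame(name): name is "side" or "top"; returns a dict with "pixels" (420x560x3 uint8, red, green, blue), "depth" (420x560 float32, m along the optical axis (not along the pixel's ray), 0 where there is no reading), "K" (3x3 intrinsics, pixels), "world_from_camera" (4x4, takes a point from camera to world coordinates). Camera axes: x right, y down, z forward; pixel columns grow to the right and rows downward; lengths in m; the calibration is good to about 2 mm. A picture is of the moment at which its call begins.
- job_done(): hands the job in; it is judged then, once.
The state is a dict: "time_s": time; "qpos": joint angles; "qvel": joint speeds; "tau": joint torques, N m; "eef_pos": TCP position; "tool_rot": TCP orientation; "wrist_force": force on the tool from outside, world axes, zero at the start; "moment": the same for the moment, N m; "finger_gap": finger opening in m; "grasp_force": force on a finger pad.
Only numpy, scipy, OpenCV 4.12 (cv2) and the standard library are available. Lean on these libraries where they do the work, as an engineer would, in place of code of your own. Each camera call takes 0.05 s, during which the arm holds its last target. There are 200 camera calls.

## Working session

There is one attempt and no reset: what is moved stays moved. The work goes in short steps, Python scripts to look and compute and a tool call to move; the robot and the scene stay as the last step left them, time stands still between calls to the robot, and variables do not carry over. Pictures are saved under pics/ and viewed, at most 10 in all, crops included, and the job is handed in when it is done.

Besides the shell and the picture viewer there is one more tool, called as name(argument=value, ...) on one line, values as JSON. servo_tool: Moves the arm, as the interface text tells. Its arguments: {"type":"object","properties":{"moves":{"type":"array"}},"required":["moves"]}

```bash
mkdir -p pics; ls
python3 - <<'E'
from plant import *
import cv2,numpy as np
print(sense())
for n in("side","top"):
    f=grab_frame(n); np.savez(f"{n}0.npz",**f); cv2.imwrite(f"pics/{n}0.png",f["pixels"][:,:,::-1]); print(n,f["K"].round(1).tolist(),f["world_from_camera"].round(3).tolist())
E
```

```text
pics
{'time_s': 0.0, 'qpos': array([ 1.13849186e+00,  2.07463180e-01,  1.54295982e+00,  2.63710504e-05,
        1.39347712e+00, -1.50510579e-01]), 'qvel': array([ 0.00185581, -0.00112919,  0.00019482, -0.00046373, -0.0014527 ,
        0.00049247]), 'tau': array([ 9.74147201e-05, -3.83036578e+01, -2.91596621e+01, -1.19273868e-04,
        1.02592312e-02,  6.56535860e-06]), 'eef_pos': array([0.15956197, 0.55157798, 0.20609851]), 'tool_rot': array([-3.43897150e-04,  1.40433451e-01,  9.90089448e-01, -1.10136356e-03]), 'wrist_force': array([-0.24010468,  0.32134928,  0.42819286]), 'moment': array([-0.01843272,  0.02400472,  0.02680483]), 'grasp_force': 0.0, 'finger_gap': 0.08572916011097403}
side [[517.9, 0.0, 281.7], [0.0, 517.9, 217.5], [0.0, 0.0, 1.0]] [[0.944, 0.201, -0.261, 0.928], [0.33, -0.58, 0.745, -1.162], [-0.002, -0.789, -0.614, 1.172], [0.0, 0.0, 0.0, 1.0]]
top [[429.9, 0.0, 270.4], [0.0, 429.9, 213.9], [0.0, 0.0, 1.0]] [[-0.007, -0.984, 0.176, 0.321], [-1.0, 0.008, 0.008, -0.024], [-0.009, -0.176, -0.984, 1.389], [0.0, 0.0, 0.0, 1.0]]
```

View pics/side0.png

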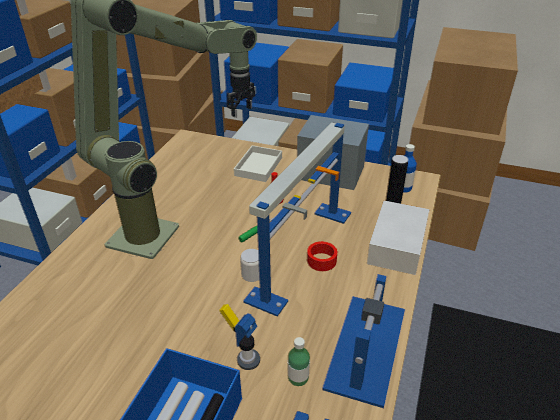

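View pics/top0.png

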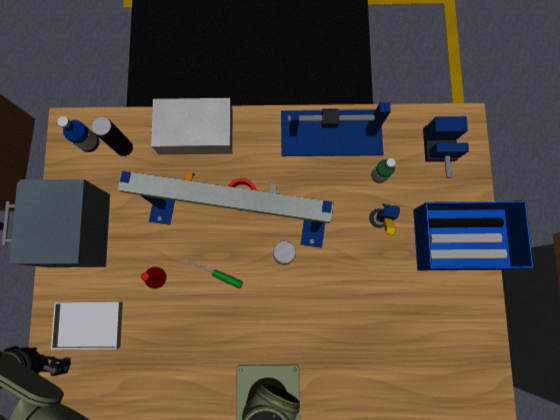

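```bash
cat > h.py <<'E'
import numpy as np,cv2
def load(n): return dict(np.load(n+".npz"))
def cloud(f):
    d=f["depth"];h,w=d.shape;u,v=np.meshgrid(np.arange(w),np.arange(h));K=f["K"]
    P=np.stack([(u-K[0,2])/K[0,0]*d,(v-K[1,2])/K[1,1]*d,d],-1);T=f["world_from_camera"]
    P=P@T[:3,:3].T+T[:3,3];P[d==0]=np.nan;return P
def hsv(f): return cv2.cvtColor(f["pixels"],cv2.COLOR_RGB2HSV)
def ray(f,u,v,z):
    T=f["world_from_camera"];K=f["K"];r=T[:3,:3]@np.array([(u-K[0,2])/K[0,0],(v-K[1,2])/K[1,1],1]);return T[:3,3]+r*(z-T[2,3])/r[2]
E
python3 - <<'E'
from h import *
for n in("side0","top0"):
    f=load(n);P=cloud(f);H=hsv(f);h,s,v=H[...,0].astype(int),H[...,1],H[...,2]
    print(n)
    def rep(name,m,rect=False):
        p=P[m];p=p[~np.isnan(p[:,0])]
        if len(p)<3: print(name,len(p));return
        print(name,len(p),"med",np.median(p,0).round(4),"min",np.percentile(p,3,axis=0).round(3),"max",np.percentile(p,97,axis=0).round(3),end=" ")
        if rect:
            r=cv2.minAreaRect((p[:,:2]*1000).astype(np.float32));print("rect",np.round(r[0],1),np.round(r[1],1),round(r[2],2),end="")
        print()
    Z=P[...,2];X=P[...,0];Y=P[...,1]
    near=(X>.2)&(X<.95)&(np.abs(Y)<.7)
    rep("lamp",near&(s<60)&(v>150)&(Z>.355)&(Z<.375)&(X<.8)&(Y<.35)&(Y>-.25),True)
    rep("orange",near&(h>8)&(h<19)&(s>180)&(v>150)&(Z>.2)&(Z<.32))
    rep("yellow",near&(h>=21)&(h<32)&(s>170)&(Z>.05)&(Z<.22)&(Y<-.2))
    c=near&(Y<-.2)&(Y>-.4)&(X>.4)&(X<.65)
    rep("hookblue",c&(h>100)&(h<125)&(s>120)&(Z>.1)&(Z<.2))
    rep("hooktop",c&(h>100)&(h<125)&(s>120)&(Z>.157)&(Z<.175),True)
    rep("foot",c&(v<90)&(Z>.004)&(Z<.016),True)
    rep("bottle",near&(h>40)&(h<85)&(s>90)&(Z>.03)&(Y<-.1))
    rep("bluelow",near&(h>100)&(h<125)&(s>120)&(Z<.02)&(Z>-.01)&(X<.75)&(Y<.35)&(Y>-.25))
    rep("kstrip",near&(h>100)&(h<125)&(s>120)&(Z<.275)&(Z>.262)&(X<.75)&(Y<.35)&(Y>-.25),True)
    rep("kyel",near&(h>=21)&(h<32)&(s>150)&(Z<.28)&(Z>.25)&(X<.75)&(Y<.35)&(Y>-.25))
    rep("grey",near&(s<50)&(Z<.285)&(Z>.25)&(X<.75)&(Y<.35)&(Y>-.2))
    rep("tin",near&(s<60)&(Z>.07)&(Z<.1)&(X<.6)&(Y<.1)&(Y>-.2))
E
```

```text
side0
lamp 1501 med [0.5462 0.0506 0.3658] min [ 0.498 -0.149  0.362] max [0.596 0.316 0.369] rect [550.6  88.8] [520.2  52.9] 81.03
orange 67 med [0.5999 0.2048 0.277 ] min [0.57  0.193 0.273] max [0.636 0.217 0.281] 
yellow 242 med [ 0.504  -0.3647  0.1602] min [ 0.483 -0.373  0.132] max [ 0.522 -0.349  0.182] 
hookblue 323 med [ 0.5555 -0.3738  0.1528] min [ 0.533 -0.391  0.105] max [ 0.57  -0.35   0.167] 
hooktop 125 med [ 0.5513 -0.3721  0.1623] min [ 0.539 -0.388  0.157] max [ 0.562 -0.348  0.168] rect [ 552.6 -367.4] [46.7 26.5] 75.3
foot 172 med [ 0.5661 -0.3827  0.0106] min [ 0.527 -0.398  0.005] max [ 0.582 -0.343  0.015] rect [ 555.8 -373. ] [59.1 57.2] 29.57
bottle 369 med [ 0.7026 -0.3896  0.1014] min [ 0.675 -0.404  0.076] max [ 0.722 -0.369  0.126] 
bluelow 802 med [ 0.5498 -0.1469  0.0107] min [ 0.468 -0.191  0.004] max [0.647 0.342 0.017] 
kstrip 446 med [0.5481 0.0124 0.2706] min [ 0.519 -0.164  0.264] max [0.607 0.331 0.274] rect [562.2  90.4] [521.4  27.4] 81.05
kyel 38 med [0.5629 0.1353 0.2709] min [0.546 0.039 0.265] max [0.578 0.148 0.275] 
grey 197 med [ 0.56
[... 525 characters left out ...]
 -0.384  0.125] max [ 0.562 -0.343  0.167] 
hooktop 119 med [ 0.5491 -0.3638  0.1613] min [ 0.538 -0.385  0.157] max [ 0.564 -0.344  0.167] rect [ 550.3 -364.4] [45.2 26.8] 86.67
foot 100 med [ 0.5492 -0.3479  0.0097] min [ 0.525 -0.374  0.005] max [ 0.58  -0.336  0.015] rect [ 550.9 -354. ] [58.6 39.1] 8.91
bottle 185 med [ 0.6861 -0.3633  0.1034] min [ 0.672 -0.392  0.081] max [ 0.714 -0.348  0.12 ] 
bluelow 647 med [ 0.5192 -0.1267  0.0102] min [ 0.465 -0.18   0.005] max [0.612 0.343 0.016] 
kstrip 0
kyel 0
grey 46 med [ 0.5894 -0.0211  0.2756] min [ 0.579 -0.028  0.273] max [ 0.601 -0.014  0.28 ] 
tin 380 med [ 0.4364 -0.0541  0.0847] min [ 0.409 -0.084  0.073] max [ 0.466 -0.027  0.091]
```

servo_tool(moves=[{"delta_pos": [0, 0, -0.01], "roll": 0, "jaw": 0.085}])

```text
time_s: 0.22
eef_pos: [0.1594, 0.5512, 0.2159]
tool_rot: [-0.001, 0.14, 0.99, -0.002]
wrist_force: [-0.6, 0.8, -0.4]
finger_gap: 0.0849
grasp_force: 0.0
```

servo_tool(moves=[{"delta_pos": [0, 0, -0.05], "roll": -0.125, "jaw": 0.085}, {"delta_pos": [-0.027, -0.047, -0.016], "roll": 0, "jaw": 0.085}, {"delta_pos": [-0.027, -0.047, -0.016], "roll": 0, "jaw": 0.085}, {"delta_pos": [-0.027, -0.047, -0.016], "roll": 0, "jaw": 0.085}, {"delta_pos": [-0.027, -0.047, -0.016], "roll": 0, "jaw": 0.085}, {"delta_pos": [-0.027, -0.047, -0.016], "roll": 0, "jaw": 0.085}, {"delta_pos": [-0.027, -0.047, -0.016], "roll": 0, "jaw": 0.085}, {"delta_pos": [-0.027, -0.047, -0.016], "roll": 0, "jaw": 0.085}, {"delta_pos": [-0.027, -0.047, -0.016], "roll": 0, "jaw": 0.085}, {"delta_pos": [-0.027, -0.047, -0.016], "roll": 0, "jaw": 0.085}, {"delta_pos": [-0.027, -0.047, -0.016], "roll": 0, "jaw": 0.085}, {"delta_pos": [-0.027, -0.047, -0.016], "roll": 0, "jaw": 0.085}, {"delta_pos": [-0.027, -0.047, -0.016], "roll": 0, "jaw": 0.085}])

```text
time_s: 1.85
eef_pos: [0.392, -0.0571, 0.4607]
tool_rot: [0.001, 0.079, 0.997, -0.0]
wrist_force: [0.8, 0.4, 0.7]
finger_gap: 0.0852
grasp_force: 0.0
```

```bash
cat > st.py <<'E'
from plant import *
import numpy as np
from scipy.spatial.transform import Rotation as R
s=sense();q=s["tool_rot"];M=R.from_quat([q[1],q[2],q[3],q[0]]).as_matrix()
print("t",s["time_s"],"q",s["qpos"].round(3),"p",s["eef_pos"].round(4),"F",s["wrist_force"].round(1),"gap",round(s["finger_gap"],4),round(s["grasp_force"],1))
print(M.round(3).tolist(),"tilt",np.degrees(np.arccos(-M[2,2])).round(2),"az z",np.degrees(np.arctan2(M[1,2],M[0,2])).round(1),"az y",np.degrees(np.arctan2(M[1,1],M[0,1])).round(1))
E
python3 st.py
```

```text
t 1.85 q [-0.364 -0.259  1.489  0.     1.909 -1.778] p [ 0.392  -0.0571  0.4607] F [0.8 0.4 0.7] gap 0.0852 0.0
[[-0.988, 0.157, 0.002], [0.157, 0.988, -0.0], [-0.002, -0.0, -1.0]] tilt 0.11 az z -10.7 az y 81.0
```

servo_tool(moves=[{"delta_pos": [0.005, 0.041, -0.03], "roll": 0, "jaw": 0.085}, {"delta_pos": [0.005, 0.041, -0.03], "roll": 0, "jaw": 0.085}, {"delta_pos": [0, 0, -0.06], "roll": 0, "jaw": 0.085}, {"delta_pos": [0, 0, -0.06], "roll": 0, "jaw": 0.085}, {"delta_pos": [0, 0, -0.06], "roll": 0, "jaw": 0.085}, {"delta_pos": [0, 0, -0.06], "roll": 0, "jaw": 0.085}, {"delta_pos": [0, 0, -0.06], "roll": 0, "jaw": 0.085}])

```text
time_s: 2.72
eef_pos: [0.4231, 0.0287, 0.8008]
tool_rot: [0.037, 0.079, 0.996, -0.005]
wrist_force: [0.9, -0.5, 1.7]
finger_gap: 0.0854
grasp_force: 0.0
```

```bash
python3 st.py
```

```text
t 2.725 q [-0.132  0.204  0.237 -0.012  2.627 -1.556] p [0.4231 0.0287 0.8008] F [ 0.9 -0.5  1.7] gap 0.0854 0.0
[[-0.985, 0.157, 0.072], [0.156, 0.988, -0.015], [-0.074, -0.004, -0.997]] tilt 4.24 az z -12.1 az y 81.0
```

servo_tool(moves=[{"delta_pos": [0.04, 0, -0.04], "roll": 0, "jaw": 0.085}, {"delta_pos": [0.04, 0, -0.04], "roll": 0, "jaw": 0.085}, {"delta_pos": [0.04, 0, -0.04], "roll": 0, "jaw": 0.085}])

```text
time_s: 3.1
eef_pos: [0.3498, 0.0554, 0.8515]
tool_rot: [0.102, 0.078, 0.992, -0.014]
wrist_force: [0.3, 0.1, 0.8]
finger_gap: 0.0848
grasp_force: 0.0
```

```bash
python3 st.py
```

```text
t 3.1 q [-0.058  0.081  0.225 -0.064  2.63  -1.531] p [0.3498 0.0554 0.8515] F [0.3 0.1 0.8] gap 0.0848 0.0
[[-0.967, 0.157, 0.201], [0.152, 0.987, -0.043], [-0.205, -0.011, -0.979]] tilt 11.87 az z -12.0 az y 80.9
```

servo_tool(moves=[{"delta_pos": [0.04, -0.003, 0], "roll": 0, "jaw": 0.085}, {"delta_pos": [0.04, -0.003, 0], "roll": 0, "jaw": 0.085}, {"delta_pos": [0.04, -0.003, 0], "roll": 0, "jaw": 0.085}])

```text
time_s: 3.48
eef_pos: [0.2306, 0.0647, 0.8268]
tool_rot: [0.103, 0.078, 0.992, -0.013]
wrist_force: [0.5, -0.4, 0.6]
finger_gap: 0.0853
grasp_force: 0.0
```

```bash
python3 st.py
```

```text
t 3.475 q [-0.044 -0.235  0.596 -0.063  2.575 -1.515] p [0.2306 0.0647 0.8268] F [ 0.5 -0.4  0.6] gap 0.0853 0.0
[[-0.967, 0.157, 0.202], [0.151, 0.988, -0.043], [-0.206, -0.011, -0.978]] tilt 11.9 az z -11.9 az y 81.0
```

servo_tool(moves=[{"delta_pos": [0.01, 0.015, -0.04], "roll": 0, "jaw": 0.085}, {"delta_pos": [0.01, 0.015, -0.04], "roll": 0, "jaw": 0.085}, {"delta_pos": [0.01, 0, -0.04], "roll": 0, "jaw": 0.085}])

```text
time_s: 3.85
eef_pos: [0.1972, 0.1056, 0.8642]
tool_rot: [0.136, 0.076, 0.988, -0.011]
wrist_force: [0.6, -0.2, -0.5]
finger_gap: 0.0848
grasp_force: 0.0
```

```bash
python3 st.py
```

```text
t 3.85 q [ 0.28  -0.176  0.426 -0.238  2.63  -1.36 ] p [0.1972 0.1056 0.8642] F [ 0.6 -0.2 -0.5] gap 0.0848 0.0
[[-0.951, 0.153, 0.268], [0.147, 0.988, -0.043], [-0.271, -0.002, -0.963]] tilt 15.74 az z -9.2 az y 81.2
```

servo_tool(moves=[{"delta_pos": [0.02, -0.01, -0.04], "roll": 0, "jaw": 0.085}, {"delta_pos": [0.02, -0.01, -0.04], "roll": 0, "jaw": 0.085}, {"delta_pos": [0.02, -0.01, -0.04], "roll": 0, "jaw": 0.085}])

```text
time_s: 4.22
eef_pos: [0.1247, 0.0932, 0.8774]
tool_rot: [0.178, 0.077, 0.981, -0.008]
wrist_force: [0.8, -0.4, 0.0]
finger_gap: 0.085
grasp_force: 0.0
```

```bash
python3 st.py
```

```text
t 4.225 q [ 0.585 -0.265  0.449 -0.483  2.63  -1.291] p [0.1247 0.0932 0.8774] F [ 0.8 -0.4  0. ] gap 0.085 0.0
[[-0.925, 0.153, 0.348], [0.148, 0.988, -0.042], [-0.35, 0.012, -0.937]] tilt 20.52 az z -6.9 az y 81.2
```

servo_tool(moves=[{"delta_pos": [-0.02, -0.026, 0.03], "roll": 0, "jaw": 0.085}, {"delta_pos": [0.01, 0, -0.04], "roll": 0, "jaw": 0.085}, {"delta_pos": [0.025, 0, -0.035], "roll": 0, "jaw": 0.085}, {"delta_pos": [0.025, 0, -0.035], "roll": 0, "jaw": 0.085}])

```text
time_s: 4.72
eef_pos: [0.0912, 0.0919, 0.8814]
tool_rot: [0.2, 0.077, 0.977, -0.002]
wrist_force: [0.4, -0.3, -0.1]
finger_gap: 0.0848
grasp_force: 0.0
```

```bash
python3 st.py
```

```text
t 4.725 q [ 1.071 -0.263  0.457 -0.825  2.63  -1.131] p [0.0912 0.0919 0.8814] F [ 0.4 -0.3 -0.1] gap 0.0848 0.0
[[-0.908, 0.151, 0.391], [0.15, 0.988, -0.034], [-0.392, 0.027, -0.92]] tilt 23.11 az z -5.0 az y 81.3
```

servo_tool(moves=[{"delta_pos": [-0.034, -0.021, 0.03], "roll": 0, "jaw": 0.085}, {"delta_pos": [-0.034, -0.021, 0.03], "roll": 0, "jaw": 0.085}, {"delta_pos": [0, 0, 0], "roll": 0, "jaw": 0.085}, {"delta_pos": [0, 0, 0], "roll": 0, "jaw": 0.085}])

```text
time_s: 5.22
eef_pos: [0.1121, 0.0808, 0.8722]
tool_rot: [0.188, 0.074, 0.979, -0.007]
wrist_force: [-0.7, -1.0, -0.5]
finger_gap: 0.0852
grasp_force: 0.0
```

```bash
python3 st.py
```

```text
t 5.225 q [ 0.583 -0.32   0.506 -0.484  2.608 -1.298] p [0.1121 0.0808 0.8722] F [-0.7 -1.  -0.5] gap 0.0852 0.0
[[-0.919, 0.147, 0.367], [0.142, 0.989, -0.042], [-0.369, 0.014, -0.929]] tilt 21.68 az z -6.5 az y 81.5
```

servo_tool(moves=[{"delta_pos": [-0.013, -0.01, 0.01], "roll": 0, "jaw": 0.085}, {"delta_pos": [-0.013, -0.01, 0.01], "roll": 0, "jaw": 0.085}, {"delta_pos": [-0.013, -0.01, 0.01], "roll": 0, "jaw": 0.085}, {"delta_pos": [-0.013, -0.01, 0.01], "roll": 0, "jaw": 0.085}])

```text
time_s: 5.72
eef_pos: [0.1513, 0.0633, 0.8592]
tool_rot: [0.182, 0.072, 0.981, -0.013]
wrist_force: [-0.5, -0.2, 0.4]
finger_gap: 0.0853
grasp_force: 0.0
```

```bash
python3 st.py
```

```text
t 5.725 q [-0.396 -0.409  0.58   0.177  2.607 -1.651] p [0.1513 0.0633 0.8592] F [-0.5 -0.2  0.4] gap 0.0853 0.0
[[-0.923, 0.146, 0.356], [0.137, 0.989, -0.051], [-0.359, 0.001, -0.933]] tilt 21.07 az z -8.2 az y 81.6
```

servo_tool(moves=[{"delta_pos": [0.01, 0, -0.04], "roll": 0, "jaw": 0.085}, {"delta_pos": [0.01, 0, -0.04], "roll": 0, "jaw": 0.085}, {"delta_pos": [0.01, 0, -0.04], "roll": 0, "jaw": 0.085}])

```text
time_s: 6.1
eef_pos: [0.1246, 0.0693, 0.8815]
tool_rot: [0.189, 0.077, 0.979, -0.019]
wrist_force: [-1.0, -0.8, 0.6]
finger_gap: 0.0854
grasp_force: 0.0
```

```bash
python3 st.py
```

```text
t 6.1 q [ 0.341 -0.304  0.452 -0.383  2.626 -1.442] p [0.1246 0.0693 0.8815] F [-1.  -0.8  0.6] gap 0.0854 0.0
[[-0.917, 0.157, 0.367], [0.143, 0.988, -0.065], [-0.372, -0.007, -0.928]] tilt 21.86 az z -10.1 az y 81.0
```

servo_tool(moves=[{"delta_pos": [-0.02, 0, 0.02], "roll": 0, "jaw": 0.085}, {"delta_pos": [-0.02, 0, 0.02], "roll": 0, "jaw": 0.085}, {"delta_pos": [-0.04, 0, 0.03], "roll": 0, "jaw": 0.085}, {"delta_pos": [-0.04, 0, 0.03], "roll": 0, "jaw": 0.085}, {"delta_pos": [-0.04, 0, 0.03], "roll": 0, "jaw": 0.085}, {"delta_pos": [-0.04, 0, 0.03], "roll": 0, "jaw": 0.085}, {"delta_pos": [-0.04, 0, 0.03], "roll": 0, "jaw": 0.085}, {"delta_pos": [-0.04, 0, 0.03], "roll": 0, "jaw": 0.085}, {"delta_pos": [-0.04, 0, 0.03], "roll": 0, "jaw": 0.085}, {"delta_pos": [-0.04, 0, 0.03], "roll": 0, "jaw": 0.085}, {"delta_pos": [-0.04, 0, 0.03], "roll": 0, "jaw": 0.085}])

```text
time_s: 7.48
eef_pos: [0.6041, -0.0007, 0.7421]
tool_rot: [0.188, 0.071, 0.979, -0.019]
wrist_force: [-0.0, 0.0, 0.0]
finger_gap: 0.0852
grasp_force: 0.0
```

```bash
python3 st.py
```

```text
t 7.475 q [-0.136  0.186  0.497 -0.016  2.079 -1.572] p [ 6.041e-01 -7.000e-04  7.421e-01] F [-0.  0.  0.] gap 0.0852 0.0
[[-0.919, 0.147, 0.365], [0.132, 0.989, -0.064], [-0.37, -0.011, -0.929]] tilt 21.74 az z -10.0 az y 81.6
```

servo_tool(moves=[{"delta_pos": [-0.037, 0, 0.015], "roll": 0, "jaw": 0.085}, {"delta_pos": [-0.037, 0, 0.015], "roll": 0, "jaw": 0.085}, {"delta_pos": [-0.037, 0, 0.015], "roll": 0, "jaw": 0.085}, {"delta_pos": [-0.03, 0, 0.01], "roll": 0, "jaw": 0.085}, {"delta_pos": [-0.03, 0, 0.01], "roll": 0, "jaw": 0.085}])

```text
time_s: 8.1
eef_pos: [0.7471, -0.0284, 0.6992]
tool_rot: [0.211, 0.071, 0.975, -0.018]
wrist_force: [0.1, -0.2, 0.0]
finger_gap: 0.0849
grasp_force: 0.0
```

```bash
python3 st.py
```

```text
t 8.1 q [-0.152  0.475  0.225 -0.003  2.015 -1.58 ] p [ 0.7471 -0.0284  0.6992] F [ 0.1 -0.2  0. ] gap 0.0849 0.0
[[-0.901, 0.146, 0.409], [0.13, 0.989, -0.066], [-0.414, -0.006, -0.91]] tilt 24.44 az z -9.1 az y 81.6
```

servo_tool(moves=[{"delta_pos": [-0.035, 0, 0.015], "roll": 0, "jaw": 0.085}, {"delta_pos": [-0.035, 0, 0.015], "roll": 0, "jaw": 0.085}, {"delta_pos": [-0.035, 0, 0.015], "roll": 0, "jaw": 0.085}])

```text
time_s: 8.48
eef_pos: [0.8172, -0.0453, 0.6571]
tool_rot: [0.236, 0.071, 0.969, -0.018]
wrist_force: [-0.4, -0.7, -0.5]
finger_gap: 0.0853
grasp_force: 0.0
```

```bash
python3 st.py
```

```text
t 8.475 q [-0.163  0.554  0.225  0.006  1.885 -1.585] p [ 0.8172 -0.0453  0.6571] F [-0.4 -0.7 -0.5] gap 0.0853 0.0
[[-0.879, 0.146, 0.455], [0.128, 0.989, -0.069], [-0.46, -0.002, -0.888]] tilt 27.38 az z -8.6 az y 81.6
```

Steady gain; continue to about 34°.

servo_tool(moves=[{"delta_pos": [-0.035, 0, 0.005], "roll": 0, "jaw": 0.085}, {"delta_pos": [-0.035, 0, 0.005], "roll": 0, "jaw": 0.085}, {"delta_pos": [-0.035, 0, 0.005], "roll": 0, "jaw": 0.085}, {"delta_pos": [-0.035, 0, 0.005], "roll": 0, "jaw": 0.085}, {"delta_pos": [-0.035, 0, 0.005], "roll": 0, "jaw": 0.085}])

```text
time_s: 9.1
eef_pos: [0.8881, -0.0655, 0.6322]
tool_rot: [0.287, 0.069, 0.955, -0.018]
wrist_force: [0.0, -0.5, 0.1]
finger_gap: 0.0853
grasp_force: 0.0
```

```bash
python3 st.py
python3 - <<'E'
from h import *
# carrier yaw and handle from the two views
for n in("side0","top0"):
    f=load(n);P=cloud(f);H=hsv(f);h,s=H[...,0],H[...,1]
    p=P[(h>=21)&(h<32)&(s>170)&(P[...,2]>.08)&(P[...,2]<.2)&(P[...,1]<-.2)&(P[...,0]<.6)&(P[...,0]>.4)]
    c=p.mean(0);u=np.linalg.svd(p-c)[2][0];u*=np.sign(u[2]);print(n,len(p),c.round(4),u.round(3),"yaw",np.degrees(np.arctan2(-u[1],-u[0])).round(1))
    for lo,hi in((.13,.145),(.145,.16),(.16,.172),(.172,.19)):
        q=p[(p[:,2]>lo)&(p[:,2]<hi)]
        if len(q)>4: print("  z",q[:,2].mean().round(3),"x",q[:,0].min().round(3),q[:,0].max().round(3),"y",q[:,1].min().round(3),q[:,1].max().round(3))
E
```

```text
t 9.1 q [-0.18   0.617  0.226  0.025  1.717 -1.596] p [ 0.8881 -0.0655  0.6322] F [ 0.  -0.5  0.1] gap 0.0853 0.0
[[-0.826, 0.142, 0.545], [0.121, 0.99, -0.074], [-0.55, 0.005, -0.835]] tilt 33.37 az z -7.7 az y 81.8
side0 242 [ 0.5039 -0.3632  0.159 ] [-0.56   0.169  0.811] yaw -16.8
  z 0.139 x 0.501 0.525 y -0.375 -0.352
  z 0.152 x 0.489 0.526 y -0.373 -0.348
  z 0.166 x 0.479 0.512 y -0.373 -0.348
  z 0.178 x 0.48 0.5 y -0.371 -0.345
top0 142 [ 0.5029 -0.3545  0.1628] [-0.662  0.082  0.745] yaw -7.0
  z 0.139 x 0.505 0.53 y -0.372 -0.346
  z 0.153 x 0.5 0.519 y -0.368 -0.345
  z 0.166 x 0.48 0.508 y -0.367 -0.343
  z 0.178 x 0.48 0.503 y -0.366 -0.342
```

servo_tool(moves=[{"delta_pos": [0.035, -0.029, -0.005], "roll": 0, "jaw": 0.085}, {"delta_pos": [0.035, -0.029, -0.005], "roll": 0, "jaw": 0.085}, {"delta_pos": [0.035, -0.029, -0.005], "roll": 0, "jaw": 0.085}, {"delta_pos": [0.035, -0.029, -0.005], "roll": 0, "jaw": 0.085}, {"delta_pos": [0.035, -0.029, -0.005], "roll": 0, "jaw": 0.085}, {"delta_pos": [0.035, -0.029, -0.005], "roll": 0, "jaw": 0.085}, {"delta_pos": [0.035, -0.029, -0.005], "roll": 0, "jaw": 0.085}, {"delta_pos": [0.035, -0.029, -0.005], "roll": 0, "jaw": 0.085}, {"delta_pos": [0.035, -0.029, -0.005], "roll": 0, "jaw": 0.085}, {"delta_pos": [0.035, -0.029, -0.005], "roll": 0, "jaw": 0.085}, {"delta_pos": [0.035, -0.029, -0.005], "roll": 0, "jaw": 0.085}, {"delta_pos": [0.035, -0.029, -0.005], "roll": 0, "jaw": 0.085}, {"delta_pos": [0.025, 0, 0.038], "roll": 0, "jaw": 0.085}, {"delta_pos": [0.025, 0, 0.038], "roll": 0, "jaw": 0.085}, {"delta_pos": [0.025, 0, 0.038], "roll": 0, "jaw": 0.085}, {"delta_pos": [0, 0, 0], "roll": 0, "jaw": 0.085}])

```text
time_s: 11.1
eef_pos: [0.4563, -0.3513, 0.3086]
tool_rot: [0.283, 0.07, 0.956, -0.015]
wrist_force: [0.5, 0.3, 0.7]
finger_gap: 0.0852
grasp_force: 0.0
```

```bash
cat > go.py <<'E'
import sys
from st import *
t=np.array([float(a) for a in sys.argv[1:4]]);print("tool delta",((t-s["eef_pos"])@M).round(4))
E
python3 go.py .4555 -.353 .2235
```

```text
t 11.1 q [-1.081 -0.157  1.817  0.503  1.173 -2.63 ] p [ 0.4563 -0.3513  0.3086] F [0.5 0.3 0.7] gap 0.0852 0.0
[[-0.83, 0.143, 0.54], [0.126, 0.99, -0.068], [-0.544, 0.012, -0.839]] tilt 32.94 az z -7.1 az y 81.8
tool delta [ 0.0467 -0.0028  0.0711]
```

servo_tool(moves=[{"delta_pos": [0.023, -0.001, 0.035], "roll": 0, "jaw": 0.085}, {"delta_pos": [0.023, -0.002, 0.036], "roll": 0, "jaw": 0.085}, {"delta_pos": [0, 0, 0], "roll": 0, "jaw": 0.085}])

```text
time_s: 11.48
eef_pos: [0.4576, -0.3554, 0.2279]
tool_rot: [0.285, 0.07, 0.956, -0.016]
wrist_force: [0.5, -0.9, 0.3]
finger_gap: 0.0852
grasp_force: 0.0
```

```bash
python3 go.py .510 -.360 .140
python3 - <<'E'
from plant import *
import cv2,numpy as np
for n in("side","top"):
    f=grab_frame(n); np.savez(f"{n}1.npz",**f)
    c=f["pixels"][250:400,150:350] if n=="side" else f["pixels"][170:280,330:480]
    c=cv2.resize(c,(600,450)); globals()[n]=c
cv2.imwrite("pics/a1.png",np.hstack([cv2.resize(side,(400,300)),cv2.resize(top,(400,300))])[:,:,::-1])
E
```

```text
t 11.475 q [-1.083 -0.079  1.919  0.553  1.014 -2.738] p [ 0.4576 -0.3554  0.2279] F [ 0.5 -0.9  0.3] gap 0.0852 0.0
[[-0.828, 0.142, 0.542], [0.124, 0.99, -0.071], [-0.547, 0.008, -0.837]] tilt 33.16 az z -7.5 az y 81.8
tool delta [0.0041 0.0022 0.1023]
```

View pics/a1.png

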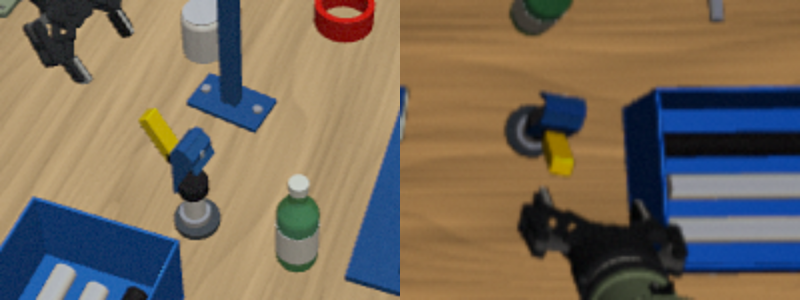

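Run:
```python
from h import *
def proj(f,p):
    T=f["world_from_camera"];c=T[:3,:3].T@(np.array(p)-T[:3,3]);return (f["K"]@(c/c[2]))[:2].round(1)
p=np.array([.4576,-.3554,.2279]);y=np.array([.142,.99,.008]);z=np.array([.542,-.071,-.837]);g=p-.019*z
for n in("side1","top1"):
    f=load(n);print(n,"grasp",proj(f,g),"fingers",proj(f,p-.013*z+.043*y),proj(f,p-.013*z-.043*y),"handle tgt",proj(f,[.5,-.359,.156]))
    H=hsv(f);P=cloud(f)
    m=(H[...,2]<110)&(P[...,2]>.19)&(P[...,2]<.3)&(P[...,0]>.38)&(P[...,0]<.55)&(P[...,1]<-.25)
    q=P[m];print(len(q),np.percentile(q,[1,50,99],axis=0).round(3).tolist())
    m&=(P[...,2]<.25); q=P[m];print("tips",len(q),np.percentile(q,[2,50,98],axis=0).round(3).tolist())
cv2.imwrite("pics/a2.png",np.hstack([cv2.resize(load("side1")["pixels"][200:350,120:320],(400,300)),cv2.resize(load("top1")["pixels"][190:290,350:483],(400,300))])[:,:,::-1])
```

```text
side1 grasp [207.5 284.3] fingers [218.1 275.3] [198.9 297.4] handle tgt [228.2 314.6]
217 [[0.394, -0.42, 0.257], [0.426, -0.386, 0.282], [0.45, -0.299, 0.3]]Traceback (most recent call last):
  File "<stdin>", line 10, in <module>
    return _quantile_unchecked(
        a, q, axis, out, overwrite_input, method, keepdims, weights)
    return _ureduce(a,
                    func=_quantile_ureduce_func,
    ...<5 lines>...
                    overwrite_input=overwrite_input,
                    method=method)
    r = func(a, **kwargs)
    result = _quantile(arr,
                       quantiles=q,
    ...<2 lines>...
                       out=out,
                       weights=wgt)
    slices_having_nans = np.isnan(arr[-1, ...])
                                  ~~~^^^^^^^^^
IndexError: index -1 is out of bounds for axis 0 with size 0
```

servo_tool(moves=[{"delta_pos": [0.004, 0.002, 0.02], "roll": 0, "jaw": 0.085}, {"delta_pos": [0, 0, 0.03], "roll": 0, "jaw": 0.085}, {"delta_pos": [0, 0, 0.03], "roll": 0, "jaw": 0.085}, {"delta_pos": [0, 0, 0], "roll": 0, "jaw": 0.085}])

```text
time_s: 12.08
eef_pos: [0.4997, -0.3602, 0.1615]
tool_rot: [0.286, 0.068, 0.956, -0.018]
wrist_force: [0.1, 0.1, 0.9]
finger_gap: 0.085
grasp_force: 0.0
```

```bash
python3 go.py .510 -.360 .140
python3 - <<'E'
from plant import *
import cv2,numpy as np
I={}
for n in("side","top"):
    f=grab_frame(n); np.savez(f"{n}2.npz",**f);I[n]=f["pixels"]
cv2.imwrite("pics/a2.png",np.hstack([cv2.resize(I["side"][250:400,150:350],(400,300)),cv2.resize(I["top"][190:290,340:473],(400,300))])[:,:,::-1])
E
```

```text
t 12.075 q [-1.006  0.076  1.918  0.599  0.842 -2.771] p [ 0.4997 -0.3602  0.1615] F [0.1 0.1 0.9] gap 0.085 0.0
[[-0.827, 0.141, 0.545], [0.12, 0.99, -0.074], [-0.55, 0.004, -0.835]] tilt 33.35 az z -7.7 az y 81.9
tool delta [0.0034 0.0016 0.0235]
```

View pics/a2.png

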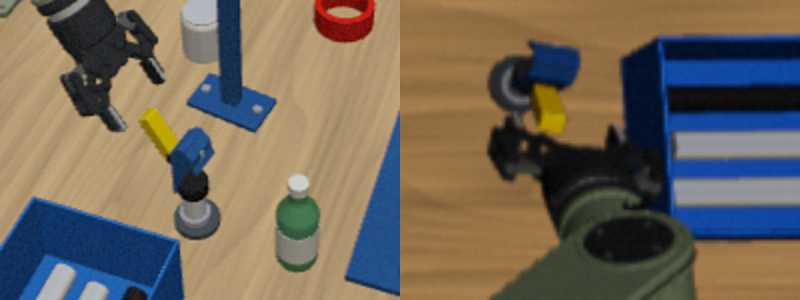

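Run:
```python
from h import *
def proj(f,p):
    T=f["world_from_camera"];c=T[:3,:3].T@(np.array(p)-T[:3,3]);return (f["K"]@(c/c[2]))[:2].round(1)
p=np.array([.4997,-.3602,.1615]);y=np.array([.141,.99,.004]);z=np.array([.545,-.074,-.835])
for n,(a,b,c,d) in (("side2",(250,340,170,270)),("top2",(200,260,350,420))):
    f=load(n);print(n,"tcp",proj(f,p),"tips open",proj(f,p-.013*z+.043*y),proj(f,p-.013*z-.043*y),"handle tgt",proj(f,[.5,-.359,.156]))
    P=cloud(f);H=hsv(f);m=np.zeros(H.shape[:2],bool);m[a:b,c:d]=1
    m&=(P[...,2]>.12)&(P[...,2]<.3)&(H[...,1]<110)&(P[...,0]>.38)&(P[...,0]<.54)
    q=P[m];t=(q-p)@np.stack([np.cross(y,z),y,z],1);k=t[:,2]>-.06;print(len(q),"tool frame",np.percentile(t[k],[2,25,50,75,98],axis=0).round(3).tolist())
    k=t[:,2]>np.percentile(t[:,2],85);print("front",t[k][:12].round(3).tolist())
```

```text
side2 tcp [227.8 313.5] tips open [233.9 298.6] [215.9 321.2] handle tgt [228.2 314.6]
1436 tool frame [[-0.026, -0.057, -0.059], [-0.011, -0.049, -0.054], [-0.007, 0.04, -0.047], [0.001, 0.045, -0.039], [0.031, 0.199, 0.047]]
front [[-0.014, 0.196, -0.056], [-0.008, 0.199, -0.051], [-0.006, 0.199, -0.048], [-0.004, 0.199, -0.045], [0.002, 0.202, -0.041], [-0.001, 0.197, -0.04], [0.001, 0.197, -0.037], [0.002, 0.197, -0.034], [0.011, 0.202, -0.028], [0.007, 0.196, -0.028], [0.011, 0.198, -0.024], [0.012, 0.197, -0.021]]
top2 tcp [390.7 226.8] tips open [376.5 226.7] [406.6 230.7] handle tgt [389.8 226.9]
424 tool frame [[-0.022, -0.055, -0.059], [-0.013, -0.044, -0.056], [-0.011, -0.003, -0.048], [-0.009, 0.046, -0.024], [-0.002, 0.052, 0.048]]
front [[-0.03, -0.019, 0.023], [-0.011, 0.015, 0.042], [-0.009, 0.011, 0.046], [-0.012, 0.009, 0.041], [-0.011, 0.006, 0.044], [-0.009, 0.001, 0.049], [-0.019, -0.02, 0.034], [-0.008, -0.007, 0.047], [-0.01, -0.019, 0.046], [-0.012, 0.049, -0.044], [-0.013, 0.046, -0.044], [-0.012, 0.042, -0.04]]
```

servo_tool(moves=[{"delta_pos": [0.003, 0.001, 0.012], "roll": 0, "jaw": 0.085}, {"delta_pos": [0, 0, 0.012], "roll": 0, "jaw": 0.085}, {"delta_pos": [0, 0, 0], "roll": 0, "jaw": 0.05}, {"delta_pos": [0, 0, 0], "roll": 0, "jaw": 0.03}, {"delta_pos": [0, 0, 0], "roll": 0, "jaw": 0.0}, {"delta_pos": [0, 0, 0], "roll": 0, "jaw": 0.0}, {"delta_pos": [0, 0, 0], "roll": 0, "jaw": 0.0}])

```text
time_s: 13.05
eef_pos: [0.5091, -0.3605, 0.1389]
tool_rot: [0.286, 0.069, 0.956, -0.019]
wrist_force: [-2.4, 0.3, 2.8]
finger_gap: 0.0225
grasp_force: 59.7
```

```bash
python3 go.py .510 -.360 .140
```

```text
t 13.05 q [-0.988  0.124  1.92   0.619  0.792 -2.789] p [ 0.5091 -0.3605  0.1389] F [-2.4  0.3  2.8] gap 0.0225 59.7
[[-0.827, 0.142, 0.544], [0.121, 0.99, -0.075], [-0.549, 0.004, -0.836]] tilt 33.3 az z -7.8 az y 81.8
tool delta [-0.0013  0.0006 -0.0005]
```

servo_tool(moves=[{"delta_pos": [-0.006, 0, -0.008], "roll": 0, "jaw": 0.0}, {"delta_pos": [-0.012, 0, -0.018], "roll": 0, "jaw": 0.0}, {"delta_pos": [-0.015, 0, -0.023], "roll": 0, "jaw": 0.0}, {"delta_pos": [-0.015, 0, -0.023], "roll": 0, "jaw": 0.0}, {"delta_pos": [-0.015, 0, -0.023], "roll": 0, "jaw": 0.0}, {"delta_pos": [-0.014, 0, -0.022], "roll": 0, "jaw": 0.0}, {"delta_pos": [0.015, 0, -0.01], "roll": 0, "jaw": 0.0}, {"delta_pos": [0.02, 0, -0.013], "roll": 0, "jaw": 0.0}, {"delta_pos": [0.02, 0, -0.013], "roll": 0, "jaw": 0.0}, {"delta_pos": [0.02, 0, -0.013], "roll": 0, "jaw": 0.0}, {"delta_pos": [0.018, 0, -0.012], "roll": 0, "jaw": 0.0}, {"delta_pos": [0, 0, 0], "roll": 0, "jaw": 0.0}])

```text
time_s: 14.55
eef_pos: [0.3969, -0.3438, 0.2759]
tool_rot: [0.284, 0.07, 0.956, -0.017]
wrist_force: [0.9, -1.1, -2.6]
finger_gap: 0.0227
grasp_force: 59.1
```

```bash
cat > look.py <<'E'
import sys
from h import *
from st import *
import cv2
tag=sys.argv[1];pe=s["eef_pos"];I={}
for n in("side","top"):
    f=grab_frame(n);np.savez(n+tag+".npz",**f);I[n]=f["pixels"];P=cloud(f);H=hsv(f);h,sa=H[...,0],H[...,1]
    near=np.linalg.norm(P-(pe+[.0415,-.0055,.011]),axis=-1)<.05
    m=near&(h>100)&(h<125)&(sa>120);q=P[m]
    if len(q)<8: print(n,"hook hidden",len(q));continue
    zt=np.percentile(q[:,2],90);q=q[q[:,2]>zt-.006];r=cv2.minAreaRect((q[:,:2]*1000).astype(np.float32))
    print(n,len(q),"hooktop z",zt.round(4),"rect",np.round(r[0],1),np.round(r[1],1),round(r[2],1),"mean",q.mean(0).round(4))
a,b=[int(x) for x in sys.argv[2:4]];c,d=[int(x) for x in sys.argv[4:6]]
cr=lambda i,v,u:cv2.resize(i[v:v+150,u:u+200],(400,300),interpolation=cv2.INTER_CUBIC)
cv2.imwrite(f"pics/l{tag}.png",np.hstack([cr(I["side"],b,a),cr(I["top"],d,c)])[:,:,::-1])
E
python3 look.py 3 100 200 300 150
```

```text
t 14.55 q [-1.209 -0.238  1.952  0.546  1.186 -2.78 ] p [ 0.3969 -0.3438  0.2759] F [ 0.9 -1.1 -2.6] gap 0.0227 59.1
[[-0.828, 0.144, 0.541], [0.125, 0.99, -0.072], [-0.546, 0.008, -0.838]] tilt 33.11 az z -7.6 az y 81.7
side 109 hooktop z 0.3016 rect [ 439.7 -352.5] [45.8 19.9] 80.4 mean [ 0.4392 -0.3542  0.3003]
top 130 hooktop z 0.3023 rect [ 436.8 -350.3] [43.6 23. ] 89.6 mean [ 0.4382 -0.3498  0.3001]
```

View pics/l3.png

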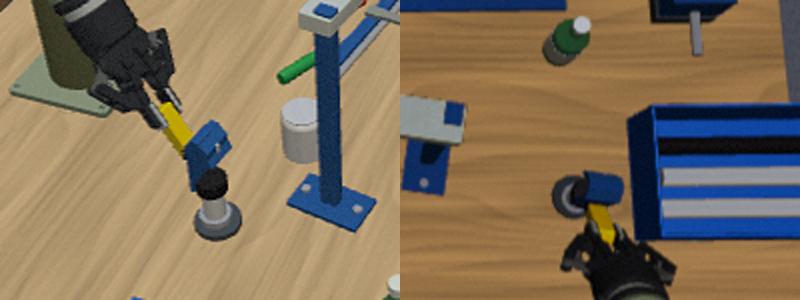

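Run:
```python
from h import *
yw=np.radians(-8.97);n=np.array([np.cos(yw),np.sin(yw)]);t=np.array([-n[1],n[0]]);o=np.array([.561,.088])
for tag in("side0","side3","top3"):
    f=load(tag);P=cloud(f);H=hsv(f);h,s,v=[H[...,i].astype(int) for i in range(3)]
    a=(P[...,:2]-o)@n;b=(P[...,:2]-o)@t;z=P[...,2]
    def rep(k,m):
        if m.sum()>3: print(tag,k,m.sum(),"a",np.percentile(a[m],[3,50,97]).round(4),"b",np.percentile(b[m],[3,50,97]).round(4),"z",np.percentile(z[m],[3,50,97]).round(3))
    R=(abs(a)<.1)&(abs(b)<.26)
    rep("bar gap",R&(abs(b)<.04)&(z>.23)&(z<.258)&(abs(a)<.03))
    for lo,hi in((-.23,-.16),(-.08,-.05),(.05,.09),(.16,.23)): rep(f"strip top {lo}",R&(b>lo)&(b<hi)&(h>100)&(h<125)&(s>120)&(z>.267)&(z<.275))
    for lo,hi in((-.2,-.1),(-.1,0),(0,.1),(.1,.2)): rep(f"lamp {lo}",R&(b>lo)&(b<hi)&(s<60)&(v>150)&(z>.358)&(z<.375))
    rep("orange",R&(h>8)&(h<19)&(s>180)&(z>.24)&(z<.3))
    rep("yelends",R&(h>=21)&(h<32)&(s>150)&(z>.25)&(z<.28))
    rep("grey",R&(a>.012)&(s<60)&(z>.24)&(z<.285))
    rep("posts",R&(abs(b)>.23)&(h>100)&(h<125)&(s>120)&(z>.05)&(z<.2))
```

```text
side0 bar gap 83 a [-0.0067  0.0027  0.0071] b [-0.0335  0.0044  0.0375] z [0.239 0.247 0.253]
side0 strip top -0.23 83 a [-0.0105  0.0004  0.0083] b [-0.2169 -0.187  -0.1614] z [0.268 0.271 0.274]
side0 strip top -0.08 39 a [-0.0094  0.0001  0.0089] b [-0.0775 -0.0645 -0.0508] z [0.268 0.271 0.274]
side0 strip top 0.05 28 a [-0.011  -0.0024  0.0091] b [0.0674 0.0758 0.0887] z [0.268 0.271 0.273]
side0 strip top 0.16 65 a [-0.0108  0.0001  0.0091] b [0.1642 0.1901 0.2278] z [0.268 0.271 0.274]
side0 lamp -0.2 368 a [-0.0335 -0.0101  0.0111] b [-0.1964 -0.1519 -0.1034] z [0.362 0.366 0.369]
side0 lamp -0.1 314 a [-0.0329 -0.01    0.0115] b [-0.0968 -0.0535 -0.0027] z [0.362 0.366 0.369]
side0 lamp 0 275 a [-0.032  -0.009   0.0119] b [0.0029 0.0464 0.0965] z [0.362 0.366 0.369]
side0 lamp 0.1 246 a [-0.0313 -0.0085  0.013 ] b [0.1024 0.1486 0.1983] z [0.362 0.366 0.369]
side0 orange 107 a [-0.011   0.0277  0.0589] b [0.1109 0.1197 0.1324] z [0.258 0.276 0.281]
side0 yelends 38 a [-0.0117 -0.0004  0.0096] b [-0.0496  0.0475  0.0601] z [0.265 0.271 0.275]
side0 grey 94 a [0.0137 0.0411 0
[... 1343 characters left out ...]
 0.0133] b [-0.258  -0.2506  0.2549] z [0.055 0.124 0.193]
top3 lamp -0.2 39 a [-0.0343 -0.0144  0.012 ] b [-0.1962 -0.1866 -0.1532] z [0.362 0.364 0.367]
top3 lamp -0.1 8 a [-0.0331  0.0098  0.0125] b [-0.0399 -0.0192 -0.0042] z [0.363 0.365 0.367]
top3 lamp 0 89 a [-0.0335 -0.0244  0.01  ] b [0.013  0.0611 0.0979] z [0.362 0.365 0.368]
top3 lamp 0.1 517 a [-0.0327 -0.013   0.0094] b [0.1061 0.1628 0.1979] z [0.361 0.365 0.369]
top3 orange 60 a [0.0351 0.048  0.0586] b [0.116  0.1223 0.1309] z [0.267 0.276 0.28 ]
top3 grey 48 a [0.0338 0.0451 0.0565] b [-0.1099 -0.1032 -0.0969] z [0.273 0.276 0.28 ]
top3 posts 167 a [-0.0151 -0.0132  0.0057] b [-0.2515  0.2453  0.2576] z [0.052 0.114 0.191]
```

servo_tool(moves=[{"delta_pos": [0.007, 0.015, -0.004], "roll": 0, "jaw": 0.0}, {"delta_pos": [0.007, 0.03, -0.004], "roll": 0, "jaw": 0.0}, {"delta_pos": [0.007, 0.04, -0.004], "roll": 0, "jaw": 0.0}, {"delta_pos": [0.007, 0.04, -0.004], "roll": 0, "jaw": 0.0}, {"delta_pos": [0, 0.04, 0], "roll": 0, "jaw": 0.0}, {"delta_pos": [0, 0.04, 0], "roll": 0, "jaw": 0.0}, {"delta_pos": [0, 0.04, 0], "roll": 0, "jaw": 0.0}, {"delta_pos": [0, 0.04, 0], "roll": 0, "jaw": 0.0}, {"delta_pos": [0, 0.04, 0], "roll": 0, "jaw": 0.0}, {"delta_pos": [0, 0.04, 0], "roll": 0, "jaw": 0.0}, {"delta_pos": [0, 0.04, 0], "roll": 0, "jaw": 0.0}, {"delta_pos": [0, 0.03, 0], "roll": 0, "jaw": 0.0}, {"delta_pos": [0, 0.018, 0], "roll": 0, "jaw": 0.0}, {"delta_pos": [0, 0, 0], "roll": 0, "jaw": 0.0}])

```text
time_s: 16.4
eef_pos: [0.431, 0.1102, 0.2775]
tool_rot: [0.284, 0.067, 0.956, -0.017]
wrist_force: [0.6, -0.1, -2.5]
finger_gap: 0.0227
grasp_force: 59.5
```

```bash
python3 look.py 4 180 120 200 150; python3 go.py .430 .1086 .2775
```

```text
t 16.4 q [ 0.186 -0.525  2.136 -0.205  0.986 -1.179] p [0.431  0.1102 0.2775] F [ 0.6 -0.1 -2.5] gap 0.0227 59.5
[[-0.829, 0.138, 0.541], [0.118, 0.99, -0.071], [-0.546, 0.005, -0.838]] tilt 33.1 az z -7.4 az y 82.1
side 36 hooktop z 0.3047 rect [471.6 102.5] [44.8 12.8] 80.5 mean [0.4715 0.1018 0.3027]
top 123 hooktop z 0.3033 rect [471.5 102.4] [42.  22.1] 78.5 mean [0.4707 0.1025 0.3013]
t 16.5 q [ 0.183 -0.526  2.137 -0.206  0.986 -1.179] p [0.4311 0.1084 0.2777] F [-0.8  0.8 -2.1] gap 0.0224 59.5
[[-0.829, 0.141, 0.542], [0.121, 0.99, -0.073], [-0.547, 0.005, -0.837]] tilt 33.15 az z -7.7 az y 81.9
tool delta [ 0.001   0.0001 -0.0004]
```

View pics/l4.png

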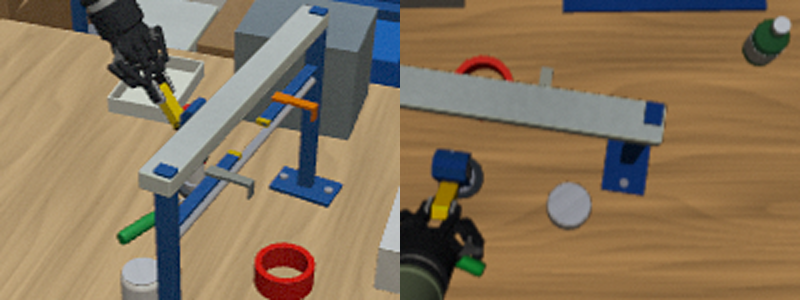

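servo_tool(moves=[{"delta_pos": [-0.01, 0, 0.0065], "roll": 0, "jaw": 0.0}, {"delta_pos": [-0.015, 0, 0.01], "roll": 0, "jaw": 0.0}, {"delta_pos": [-0.015, -0.001, 0.01], "roll": 0, "jaw": 0.0}, {"delta_pos": [-0.015, 0, 0.01], "roll": 0, "jaw": 0.0}, {"delta_pos": [-0.012, 0, 0.0075], "roll": 0, "jaw": 0.0}, {"delta_pos": [-0.008, 0, 0.005], "roll": 0, "jaw": 0.0}, {"delta_pos": [0, 0, 0], "roll": 0, "jaw": 0.0}, {"delta_pos": [0, 0, 0], "roll": 0, "jaw": 0.0}])

```text
time_s: 17.5
eef_pos: [0.5198, 0.0944, 0.2785]
tool_rot: [0.285, 0.069, 0.956, -0.018]
wrist_force: [-0.3, 0.3, -3.3]
finger_gap: 0.0229
grasp_force: 59.5
```

```bash
python3 go.py .5190 .0946 .2775; python3 look.py 5 220 140 180 140;python3 - <<'E'
from h import *
n=np.array([np.cos(np.radians(-8.97)),np.sin(np.radians(-8.97))]);t=np.array([-n[1],n[0]]);o=np.array([.5603,.0881])
f=load("side5");P=cloud(f);H=hsv(f);a=(P[...,:2]-o)@n;b=(P[...,:2]-o)@t;z=P[...,2]
m=(abs(a)<.04)&(abs(b)<.03)&(z>.25)&(z<.32)&(H[...,0]>100)&(H[...,0]<125)&(H[...,1]>120)
print(m.sum(),np.percentile(a[m],[3,50,97]).round(4),np.percentile(b[m],[3,50,97]).round(4),np.percentile(z[m],[3,50,97]).round(4))
m&=z>.297;print(m.sum(),np.percentile(a[m],[3,50,97]).round(4),np.percentile(b[m],[3,50,97]).round(4))
E
```

```text
t 17.5 q [ 0.098 -0.312  2.002 -0.163  0.891 -1.263] p [0.5198 0.0944 0.2785] F [-0.3  0.3 -3.3] gap 0.0229 59.5
[[-0.828, 0.142, 0.543], [0.122, 0.99, -0.074], [-0.548, 0.005, -0.836]] tilt 33.24 az z -7.7 az y 81.8
tool delta [0.0013 0.0001 0.0004]
t 17.5 q [ 0.098 -0.312  2.002 -0.163  0.891 -1.263] p [0.5198 0.0944 0.2785] F [-0.3  0.3 -3.3] gap 0.0229 59.5
[[-0.828, 0.142, 0.543], [0.122, 0.99, -0.074], [-0.548, 0.005, -0.836]] tilt 33.24 az z -7.7 az y 81.8
side 62 hooktop z 0.3044 rect [563.7  86.9] [49.9 20.2] 77.7 mean [0.5616 0.0832 0.3028]
top hook hidden 0
192 [-0.0163  0.0046  0.0193] [-0.0255 -0.0069  0.0204] [0.2563 0.2908 0.3058]
72 [-0.0077  0.0028  0.0127] [-0.0254 -0.0051  0.0206]
```

View pics/l5.png

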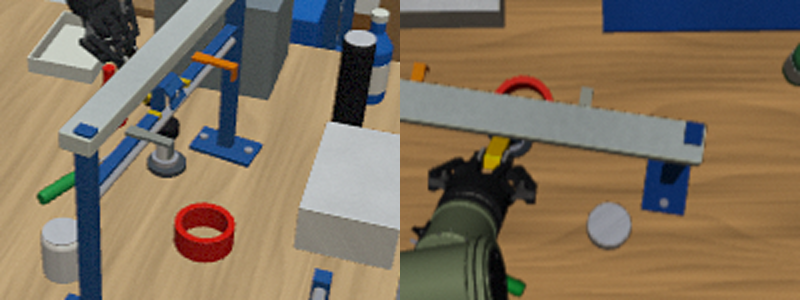

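servo_tool(moves=[{"delta_pos": [0.0045, 0, 0.0055], "roll": 0, "jaw": 0.0}, {"delta_pos": [0.0037, 0, 0.0056], "roll": 0, "jaw": 0.0}, {"delta_pos": [0.0037, 0, 0.0056], "roll": 0, "jaw": 0.0}, {"delta_pos": [0.0037, 0, 0.0056], "roll": 0, "jaw": 0.0}, {"delta_pos": [0.0037, 0, 0.0056], "roll": 0, "jaw": 0.0}, {"delta_pos": [0.0037, 0, 0.0056], "roll": 0, "jaw": 0.0}, {"delta_pos": [0, 0, 0], "roll": 0, "jaw": 0.0}])

```text
time_s: 18.48
eef_pos: [0.5188, 0.0946, 0.2369]
tool_rot: [0.285, 0.069, 0.956, -0.018]
wrist_force: [-0.4, -0.3, -2.7]
finger_gap: 0.0223
grasp_force: 59.5
```

```bash
python3 go.py .5190 .0946 .2305
```

```text
t 18.475 q [ 0.099 -0.274  2.061 -0.179  0.796 -1.239] p [0.5188 0.0946 0.2369] F [-0.4 -0.3 -2.7] gap 0.0223 59.5
[[-0.828, 0.142, 0.542], [0.121, 0.99, -0.074], [-0.547, 0.004, -0.837]] tilt 33.16 az z -7.8 az y 81.8
tool delta [0.0033 0.     0.0055]
```

Free so far. Lower the last millimetres, watching the force.

servo_tool(moves=[{"delta_pos": [0.0014, 0, 0.0021], "roll": 0, "jaw": 0.0}, {"delta_pos": [0.0014, 0, 0.0021], "roll": 0, "jaw": 0.0}, {"delta_pos": [0, 0, 0], "roll": 0, "jaw": 0.0}])

```text
time_s: 18.85
eef_pos: [0.5192, 0.0947, 0.2328]
tool_rot: [0.286, 0.069, 0.956, -0.018]
wrist_force: [0.4, -1.0, -3.7]
finger_gap: 0.0228
grasp_force: 59.5
```

servo_tool(moves=[{"delta_pos": [0.0005, 0, 0.0008], "roll": 0, "jaw": 0.0}, {"delta_pos": [0.0005, 0, 0.0008], "roll": 0, "jaw": 0.0}, {"delta_pos": [0, 0, 0], "roll": 0, "jaw": 0.0}])

```text
time_s: 19.23
eef_pos: [0.5193, 0.0947, 0.2311]
tool_rot: [0.286, 0.069, 0.956, -0.018]
wrist_force: [-0.2, -0.3, -2.4]
finger_gap: 0.0224
grasp_force: 59.5
```

servo_tool(moves=[{"delta_pos": [0.0005, 0, 0.0008], "roll": 0, "jaw": 0.0}, {"delta_pos": [0.0005, 0, 0.0008], "roll": 0, "jaw": 0.0}, {"delta_pos": [0, 0, 0], "roll": 0, "jaw": 0.0}])

```text
time_s: 19.6
eef_pos: [0.5197, 0.0947, 0.2296]
tool_rot: [0.286, 0.069, 0.956, -0.018]
wrist_force: [-0.3, 0.6, -1.9]
finger_gap: 0.023
grasp_force: 59.5
```

```bash
python3 look.py 6 220 140 180 140;cat > rail.py <<'E'
import sys
from h import *
n=np.array([np.cos(np.radians(-8.97)),np.sin(np.radians(-8.97))]);t=np.array([-n[1],n[0]]);o=np.array([.5603,.0881])
f=load("side"+sys.argv[1]);P=cloud(f);H=hsv(f);h,s,v=[H[...,i].astype(int) for i in range(3)];a=(P[...,:2]-o)@n;b=(P[...,:2]-o)@t;z=P[...,2]
c=float(sys.argv[2])
pr=lambda k,m:print(k,m.sum(),*[np.percentile(q[m],[3,50,97]).round(4) for q in(a,b,z)])
pr("hook",(abs(a)<.04)&(abs(b-c)<.035)&(z>.215)&(z<.258)&(h>100)&(h<125)&(s>120))
pr("foot",(abs(a)<.06)&(abs(b-c)<.06)&(z>.08)&(z<.105)&(v<110))
pr("tube",(abs(a)<.06)&(abs(b-c)<.06)&(z>.108)&(z<.15)&(s<60)&(v>60))
pr("orange tongue",(a>.015)&(a<.07)&(abs(b-.12)<.03)&(h>8)&(h<19)&(s>180)&(z>.24)&(z<.3))
E
python3 rail.py 6 0
```

```text
t 19.6 q [ 0.099 -0.265  2.071 -0.183  0.775 -1.234] p [0.5197 0.0947 0.2296] F [-0.3  0.6 -1.9] gap 0.023 59.5
[[-0.827, 0.142, 0.544], [0.121, 0.99, -0.074], [-0.549, 0.005, -0.836]] tilt 33.31 az z -7.7 az y 81.8
side 45 hooktop z 0.2564 rect [560.6  85.8] [44.8 19.1] 75.7 mean [0.562  0.0861 0.2546]
top 4 hooktop z 0.2219 rect [543.1  92. ] [28.3  0.9] 82.8 mean [0.5438 0.0958 0.2203]
hook 111 [-0.0044  0.0113  0.0202] [-0.0206 -0.0019  0.0211] [0.2223 0.2463 0.2574]
foot 107 [-0.0228  0.0135  0.0318] [-0.0332 -0.0169  0.0213] [0.092  0.1006 0.1041]
tube 117 [-0.016   0.0058  0.0174] [-0.0205 -0.0119  0.0093] [0.1095 0.1219 0.1474]
orange tongue 66 [0.0173 0.0429 0.0599] [0.1117 0.119  0.1302] [0.2567 0.2752 0.2808]
```

servo_tool(moves=[{"delta_pos": [0, 0.01, 0], "roll": 0, "jaw": 0.0}, {"delta_pos": [0, 0.016, 0], "roll": 0, "jaw": 0.0}, {"delta_pos": [-0.0005, 0.016, 0.0005], "roll": 0, "jaw": 0.0}, {"delta_pos": [0, 0.016, 0], "roll": 0, "jaw": 0.0}, {"delta_pos": [0, 0.016, 0.0005], "roll": 0, "jaw": 0.0}, {"delta_pos": [-0.0005, 0.016, 0], "roll": 0, "jaw": 0.0}, {"delta_pos": [0, 0.016, 0.0004], "roll": 0, "jaw": 0.0}, {"delta_pos": [0, 0.01, 0], "roll": 0, "jaw": 0.0}, {"delta_pos": [0, 0.005, 0], "roll": 0, "jaw": 0.0}, {"delta_pos": [0, 0, 0], "roll": 0, "jaw": 0.0}])

```text
time_s: 20.95
eef_pos: [0.5387, 0.2148, 0.2297]
tool_rot: [0.286, 0.069, 0.956, -0.017]
wrist_force: [1.8, 0.6, -2.0]
finger_gap: 0.0231
grasp_force: 59.5
```

```bash
python3 look.py 7 220 120 120 120; python3 rail.py 7 .121
```

```text
t 20.95 q [ 0.392 -0.086  1.923 -0.384  0.825 -0.841] p [0.5387 0.2148 0.2297] F [ 1.8  0.6 -2. ] gap 0.0231 59.5
[[-0.827, 0.141, 0.545], [0.121, 0.99, -0.073], [-0.549, 0.006, -0.835]] tilt 33.33 az z -7.6 az y 81.9
side 54 hooktop z 0.2724 rect [580.  209.4] [81.1 20.7] 82.2 mean [0.5794 0.2066 0.2711]
top 5 hooktop z 0.2221 rect [562.6 210.6] [36.8  0.7] 80.8 mean [0.5624 0.2097 0.2205]
hook 79 [0.0034 0.0134 0.0209] [0.0986 0.1176 0.1427] [0.2231 0.2444 0.2541]
foot 100 [-0.0233  0.0144  0.032 ] [0.0879 0.1034 0.1437] [0.0928 0.1011 0.1047]
tube 110 [-0.018   0.0056  0.0166] [0.0997 0.1098 0.1262] [0.1094 0.123  0.1477]
orange tongue 67 [0.0173 0.0419 0.0603] [0.1109 0.1204 0.1308] [0.2551 0.2757 0.2798]
```

View pics/l7.png

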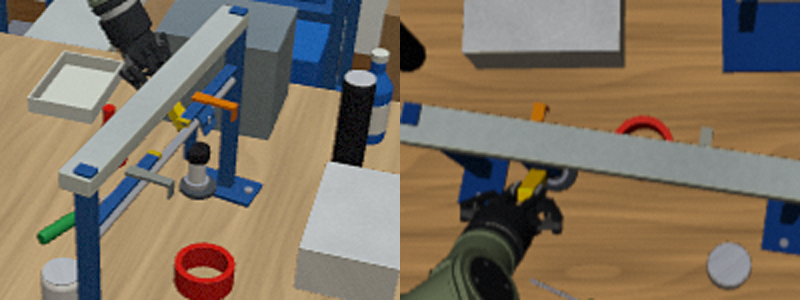

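servo_tool(moves=[{"delta_pos": [0.0005, 0, 0.0008], "roll": 0, "jaw": 0.0}, {"delta_pos": [0.0005, 0, 0.0008], "roll": 0, "jaw": 0.0}, {"delta_pos": [0, 0, 0], "roll": 0, "jaw": 0.0}])

```text
time_s: 21.42
eef_pos: [0.5391, 0.2142, 0.2286]
tool_rot: [0.287, 0.069, 0.955, -0.018]
wrist_force: [2.2, -0.1, 2.0]
finger_gap: 0.0227
grasp_force: 59.9
```

```bash
python3 st.py
```

```text
t 21.425 q [ 0.392 -0.085  1.925 -0.387  0.821 -0.839] p [0.5391 0.2142 0.2286] F [ 2.2 -0.1  2. ] gap 0.0227 59.9
[[-0.826, 0.142, 0.546], [0.122, 0.99, -0.074], [-0.551, 0.006, -0.835]] tilt 33.41 az z -7.7 az y 81.8
```

servo_tool(moves=[{"delta_pos": [0, 0, 0], "roll": 0, "jaw": 0.028}, {"delta_pos": [0, 0, 0], "roll": 0, "jaw": 0.036}, {"delta_pos": [0, 0, 0], "roll": 0, "jaw": 0.05}, {"delta_pos": [0, 0, 0], "roll": 0, "jaw": 0.065}, {"delta_pos": [0, 0, 0], "roll": 0, "jaw": 0.065}, {"delta_pos": [0, 0, 0], "roll": 0, "jaw": 0.065}])

```text
time_s: 22.18
eef_pos: [0.5382, 0.2142, 0.2273]
tool_rot: [0.286, 0.069, 0.956, -0.018]
wrist_force: [-0.2, 0.0, -0.4]
finger_gap: 0.0654
grasp_force: 0.0
```

```bash
python3 look.py 8 220 120 120 120; python3 rail.py 8 .121
```

```text
t 22.175 q [ 0.392 -0.084  1.926 -0.386  0.822 -0.839] p [0.5382 0.2142 0.2273] F [-0.2  0.  -0.4] gap 0.0654 0.0
[[-0.827, 0.142, 0.543], [0.122, 0.99, -0.074], [-0.548, 0.005, -0.836]] tilt 33.26 az z -7.7 az y 81.8
side 53 hooktop z 0.2715 rect [578.5 208.7] [74.1 21.4] 80.8 mean [0.5793 0.2036 0.2704]
top 5 hooktop z 0.2158 rect [563.3 211.4] [36.2  1. ] 81.7 mean [0.5631 0.2087 0.2142]
hook 83 [0.0038 0.0142 0.0211] [0.0959 0.1178 0.1403] [0.222  0.2435 0.2548]
foot 104 [-0.0216  0.0154  0.033 ] [0.088  0.1033 0.1408] [0.0906 0.0999 0.1044]
tube 105 [-0.0158  0.0068  0.0193] [0.0989 0.1087 0.1255] [0.1085 0.121  0.147 ]
orange tongue 67 [0.0172 0.0441 0.0606] [0.1104 0.1199 0.1318] [0.2549 0.2759 0.2801]
```

servo_tool(moves=[{"delta_pos": [0, 0, -0.01], "roll": 0, "jaw": 0.065}, {"delta_pos": [0, 0, -0.02], "roll": 0, "jaw": 0.065}, {"delta_pos": [0, 0, -0.03], "roll": 0, "jaw": 0.065}, {"delta_pos": [0, 0, -0.03], "roll": 0, "jaw": 0.065}, {"delta_pos": [0.02, 0, -0.03], "roll": 0, "jaw": 0.065}, {"delta_pos": [0.04, 0, -0.01], "roll": 0, "jaw": 0.065}, {"delta_pos": [0.04, 0, -0.01], "roll": 0, "jaw": 0.065}, {"delta_pos": [0, 0, 0], "roll": 0, "jaw": 0.065}, {"delta_pos": [0, 0, 0], "roll": 0, "jaw": 0.065}, {"delta_pos": [0, 0, 0], "roll": 0, "jaw": 0.065}, {"delta_pos": [0, 0, 0], "roll": 0, "jaw": 0.065}])

```text
time_s: 23.65
eef_pos: [0.3802, 0.2366, 0.2901]
tool_rot: [0.286, 0.07, 0.956, -0.018]
wrist_force: [1.2, -0.4, -0.2]
finger_gap: 0.0648
grasp_force: 0.0
```

```bash
python3 look.py 9 220 120 120 120; python3 rail.py 9 .121; sed 's/"side"+/"top"+/' rail.py > railt.py; python3 railt.py 9 .121;  python3 - <<'E'
from h import *
n=np.array([np.cos(np.radians(-8.97)),np.sin(np.radians(-8.97))]);t=np.array([-n[1],n[0]]);o=np.array([.5603,.0881])
for k in("side9","top9"):
    f=load(k);P=cloud(f);H=hsv(f);h,s,v=[H[...,i].astype(int) for i in range(3)];a=(P[...,:2]-o)@n;b=(P[...,:2]-o)@t;z=P[...,2]
    m=(h>=21)&(h<32)&(s>150)&(abs(b-.12)<.04)&(a<-.02)&(a>-.1)&(z>.2)&(z<.29)
    if m.sum()>3: print(k,"handle",m.sum(),*[np.percentile(q[m],[3,50,97]).round(4) for q in(a,b,z)])
E
```

```text
t 23.65 q [ 0.663 -0.4    2.038 -0.453  1.117 -0.642] p [0.3802 0.2366 0.2901] F [ 1.2 -0.4 -0.2] gap 0.0648 0.0
[[-0.827, 0.143, 0.544], [0.123, 0.99, -0.074], [-0.549, 0.005, -0.836]] tilt 33.29 az z -7.8 az y 81.8
side hook hidden 0
top hook hidden 0
hook 84 [0.0038 0.0135 0.0211] [0.097  0.1178 0.1409] [0.2221 0.2418 0.2555]
foot 110 [-0.0237  0.0154  0.0326] [0.0866 0.1037 0.14  ] [0.092  0.1005 0.1047]
tube 103 [-0.0162  0.0064  0.0166] [0.097  0.1087 0.1256] [0.1086 0.1204 0.1457]
orange tongue 68 [0.0169 0.0425 0.0593] [0.1097 0.1201 0.1312] [0.2536 0.2761 0.2818]
hook 2 [-0.0167 -0.0165 -0.0163] [0.1034 0.1047 0.106 ] [0.216  0.2161 0.2161]
foot 69 [-0.0269 -0.0169  0.0054] [0.0912 0.1051 0.1326] [0.0932 0.0996 0.1045]
tube 31 [-0.0194 -0.0119  0.0022] [0.1005 0.1108 0.129 ] [0.1082 0.1106 0.1153]
orange tongue 62 [0.036  0.0482 0.0597] [0.1155 0.1225 0.1308] [0.2666 0.2758 0.2803]
side9 handle 54 [-0.0493 -0.039  -0.03  ] [0.104  0.1106 0.129 ] [0.2122 0.2372 0.2511]
top9 handle 167 [-0.0707 -0.0484 -0.0219] [0.1095 0.1186 0.1312] [0.2207 0.2582 0.2708]
```

View pics/l9.png

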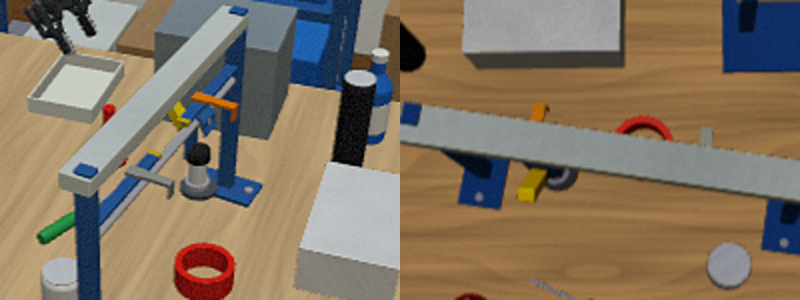

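The picture shows the carrier hanging upright on the rail under the orange pointer (side crop: hook near (205,120), foot near (198,185)). The hook sits about 2 mm from the pointer's centre, the gripper is clear at the top left, and the other things are where they were.

```bash
python3 -c "
from plant import *
print(job_done())"
```

```text
the job is handed in; nothing more can be done
None
```

The carrier hangs freely and upright on the rail about 2 mm off the centre of the orange pointer, the other items look undisturbed, and I handed the job in at about 24 s with the gripper clear.

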